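# Gauge two carrier cases and load them on the feeder's stack

### The job

Two closed carrier cases lie on the blue mat. One after the other, in either order, check each for width on the steel gap gauge: slide it flat along the bed from the open entry end right through the green Go gap and on, gently, until its nose is held up by the red No-go gap, which must stop it; then set it squarely, not dropped, on top of the column on the stack feeder before you take the next. Do not shift the column and leave everything else on the bench where it is.

Things in the scene. Friction and masses are not known exactly. Their poses are not given: they have to be found in the camera images.
- case_a: closed carrier case, black with a flat pale grey lid, orange latch on each short end; 58 mm long (its x), 46 mm wide (its y), 30 mm high (z up), about 120 g, same either way round; four alike. Origin: centre of its underside. One of the two to be checked; starts lying flat on the blue mat, turned any way.
- case_b: closed carrier case, black with a flat pale grey lid, orange latch on each short end; 58 mm long (its x), 46 mm wide (its y), 30 mm high (z up), about 120 g, same either way round; four alike. Origin: centre of its underside. The other one to be checked; starts lying flat on the blue mat, turned any way.
- col_low: closed carrier case, black with a flat pale grey lid, orange latch on each short end; 58 mm long (its x), 46 mm wide (its y), 30 mm high (z up), about 120 g, same either way round; four alike. Origin: centre of its underside. Bottom case of the column, already checked, lying loose on the feeder's lift platform.
- col_top: closed carrier case, black with a flat pale grey lid, orange latch on each short end; 58 mm long (its x), 46 mm wide (its y), 30 mm high (z up), about 120 g, same either way round; four alike. Origin: centre of its underside. Second case of the column, lying loose on the bottom one: the checked cases go on top of it, and its underside is 70 mm above the bench.
- gauge: two-step gap gauge, fixed: flat steel bed 205 x 104 x 15 mm with a lane along its x between two pairs of jaws that rise 12 mm above the bed (tops 27 mm above the bench). Origin: on the lane's centre line at bench height; x along the lane in the pushing direction, z up. Bed from x = -125 mm (open entry end, thin black line) to +80 mm; bed top at z = 15 mm.
- go_jaws: the gauge's Go jaws, green on top, fixed to it; same origin and axes as the gauge. Gap 48 mm, from x = -45 to -15 mm, with flared lead-ins on the entry side that begin at x = -57 mm, 59 mm apart. The pair reaches 47 mm out to either side of the centre line.
- nogo_jaws: the gauge's No-go jaws, red on top, fixed to it; same origin and axes as the gauge. Square-faced, no lead-in: gap 42 mm, from x = +50 to +75 mm, reaching 47 mm out to either side. A case that meets them has its centre at x = +21 mm and has just left the Go gap.
- feeder: white stack feeder, fixed, carrying the column. Origin: at bench height under the centre of its lift platform (76 x 64 mm, top at 40 mm). Base 20 mm high, x -55 to 55, y -52 to 122 mm. On its +y side a black mast with a knob, x -15 to 15, y 82 to 116 mm, 190 mm high. The column stands over the origin within 5 mm, its cases' length along the feeder's x within 4 degrees.
- mat: blue bench mat, fixed, 170 (x) x 230 (y) x 2 mm; origin: centre of its underside. The two cases to be checked lie on it.
- loupe: bystander: black eye loupe, 28 mm across, 24 mm high, standing on the mat between the cases. Origin: centre of its underside.
- vial: bystander: small amber bottle, 22 mm across, 50 mm high, standing behind the mat. Origin: centre of its underside.
- tweezers: bystander: steel tweezers, about 113 mm long (x), 16 mm wide, 6 mm high, lying on the robot's side of the mat. Origin: near the middle, at bench height.
- master: bystander: brass setting block of the gauge, 30 x 48 x 20 mm, lying beyond the gauge's far end. Origin: centre of its underside.
- jar: bystander: white jar with blue cap, 40 mm across, 36 mm high, standing behind the feeder. Origin: centre of its underside.
- driver: bystander: small screwdriver with a green handle, 122 mm long (x), 14 mm thick, lying on the robot's side of the feeder. Origin: near the handle's front end, at bench height.
- chip_tray: bystander: flat black chip tray 51 x 51 x 9 mm with gold chips, lying behind the feeder. Origin: centre of its underside.
Not all that is in view belongs to the job. What is shaped like the col_top but brown is not meant. What is shaped like the case_b but turquoise is not meant.

How it is judged:
On the way, in this order (a step that is already met when the one before it is completed fails the run):
1. a case lies flat on the bed in front of the Go gap, pointing along the lane (((x of case_a in the frame of gauge between -0.13 and -0.07 m and y of case_a in the frame of gauge between -0.012 and 0.012 m and z of case_a in the frame of gauge below 0.019 m and angle between the x axis of case_a and the x axis of gauge, either way round below 0.08 rad) or (x of case_b in the frame of gauge between -0.13 and -0.07 m and y of case_b in the frame of gauge between -0.012 and 0.012 m and z of case_b in the frame of gauge below 0.019 m and angle between the x axis of case_b and the x axis of gauge, either way round below 0.08 rad))), for 0.05 s.
2. the first case lies flat on the bed in the green Go gap (((x of case_a in the frame of gauge between -0.055 and -0.02 m and y of case_a in the frame of gauge between -0.004 and 0.004 m and z of case_a in the frame of gauge below 0.019 m and angle between the x axis of case_a and the x axis of gauge, either way round below 0.08 rad) or (x of case_b in the frame of gauge between -0.055 and -0.02 m and y of case_b in the frame of gauge between -0.004 and 0.004 m and z of case_b in the frame of gauge below 0.019 m and angle between the x axis of case_b and the x axis of gauge, either way round below 0.08 rad))), for 0.05 s.
3. it has come through and its nose presses on the red No-go jaws, flat on the bed (((x of case_a in the frame of gauge between 0.012 and 0.027 m and y of case_a in the frame of gauge between -0.008 and 0.008 m and z of case_a in the frame of gauge below 0.019 m and angle between the x axis of case_a and the x axis of gauge, either way round below 0.08 rad and contact force between case_a and nogo_jaws above 1 N) or (x of case_b in the frame of gauge between 0.012 and 0.027 m and y of case_b in the frame of gauge between -0.008 and 0.008 m and z of case_b in the frame of gauge below 0.019 m and angle between the x axis of case_b and the x axis of gauge, either way round below 0.08 rad and contact force between case_b and nogo_jaws above 1 N))), for 0.02 s.
4. it stands squarely on the column, let go (((horizontal distance between case_a and col_top below 0.005 m and angle between the x axis of case_a and the x axis of col_top, either way round below 0.1 rad and z of case_a in the frame of col_top between 0.026 and 0.034 m and angle between case_a's own z axis and vertical below 0.05 rad and contact force between case_a and the fingers below 0.1 N and linear speed of case_a below 0.02 m/s) or (horizontal distance between case_b and col_top below 0.005 m and angle between the x axis of case_b and the x axis of col_top, either way round below 0.1 rad and z of case_b in the frame of col_top between 0.026 and 0.034 m and angle between case_b's own z axis and vertical below 0.05 rad and contact force between case_b and the fingers below 0.1 N and linear speed of case_b below 0.02 m/s))), for 0.2 s.
5. the other case lies flat on the bed in front of the Go gap, the first still on the column ((((x of case_b in the frame of gauge between -0.13 and -0.07 m and y of case_b in the frame of gauge between -0.012 and 0.012 m and z of case_b in the frame of gauge below 0.019 m and angle between the x axis of case_b and the x axis of gauge, either way round below 0.08 rad) and horizontal distance between case_a and col_top below 0.005 m and angle between the x axis of case_a and the x axis of col_top, either way round below 0.1 rad and z of case_a in the frame of col_top between 0.026 and 0.034 m and angle between case_a's own z axis and vertical below 0.05 rad) or ((x of case_a in the frame of gauge between -0.13 and -0.07 m and y of case_a in the frame of gauge between -0.012 and 0.012 m and z of case_a in the frame of gauge below 0.019 m and angle between the x axis of case_a and the x axis of gauge, either way round below 0.08 rad) and horizontal distance between case_b and col_top below 0.005 m and angle between the x axis of case_b and the x axis of col_top, either way round below 0.1 rad and z of case_b in the frame of col_top between 0.026 and 0.034 m and angle between case_b's own z axis and vertical below 0.05 rad))), for 0.05 s.
6. the second case lies flat in the green Go gap, the first still on the column ((((x of case_b in the frame of gauge between -0.055 and -0.02 m and y of case_b in the frame of gauge between -0.004 and 0.004 m and z of case_b in the frame of gauge below 0.019 m and angle between the x axis of case_b and the x axis of gauge, either way round below 0.08 rad) and horizontal distance between case_a and col_top below 0.005 m and angle between the x axis of case_a and the x axis of col_top, either way round below 0.1 rad and z of case_a in the frame of col_top between 0.026 and 0.034 m and angle between case_a's own z axis and vertical below 0.05 rad) or ((x of case_a in the frame of gauge between -0.055 and -0.02 m and y of case_a in the frame of gauge between -0.004 and 0.004 m and z of case_a in the frame of gauge below 0.019 m and angle between the x axis of case_a and the x axis of gauge, either way round below 0.08 rad) and horizontal distance between case_b and col_top below 0.005 m and angle between the x axis of case_b and the x axis of col_top, either way round below 0.1 rad and z of case_b in the frame of col_top between 0.026 and 0.034 m and angle between case_b's own z axis and vertical below 0.05 rad))), for 0.05 s.
7. it has come through and its nose presses on the red No-go jaws ((((x of case_b in the frame of gauge between 0.012 and 0.027 m and y of case_b in the frame of gauge between -0.008 and 0.008 m and z of case_b in the frame of gauge below 0.019 m and angle between the x axis of case_b and the x axis of gauge, either way round below 0.08 rad and contact force between case_b and nogo_jaws above 1 N) and horizontal distance between case_a and col_top below 0.005 m and angle between the x axis of case_a and the x axis of col_top, either way round below 0.1 rad and z of case_a in the frame of col_top between 0.026 and 0.034 m and angle between case_a's own z axis and vertical below 0.05 rad) or ((x of case_a in the frame of gauge between 0.012 and 0.027 m and y of case_a in the frame of gauge between -0.008 and 0.008 m and z of case_a in the frame of gauge below 0.019 m and angle between the x axis of case_a and the x axis of gauge, either way round below 0.08 rad and contact force between case_a and nogo_jaws above 1 N) and horizontal distance between case_b and col_top below 0.005 m and angle between the x axis of case_b and the x axis of col_top, either way round below 0.1 rad and z of case_b in the frame of col_top between 0.026 and 0.034 m and angle between case_b's own z axis and vertical below 0.05 rad))), for 0.02 s.
At the end, for the whole second after the job is handed in: both checked cases stand one on the other on top of the column, each within 5 mm and 0.10 rad (6 degrees) of the column's former top case, flat, at rest and let go; the two cases that were in the column have moved less than 8 mm (((horizontal distance between each of case_a, case_b and col_top below 0.005 m and angle between the x axis of each of case_a, case_b and the x axis of col_top, either way round below 0.1 rad and z of case_a in the frame of col_top between 0.026 and 0.034 m and angle between each of case_a, case_b's own z axis and vertical below 0.05 rad and z of case_b in the frame of col_top between 0.056 and 0.064 m) or (horizontal distance between each of case_b, case_a and col_top below 0.005 m and angle between the x axis of each of case_b, case_a and the x axis of col_top, either way round below 0.1 rad and z of case_b in the frame of col_top between 0.026 and 0.034 m and angle between each of case_b, case_a's own z axis and vertical below 0.05 rad and z of case_a in the frame of col_top between 0.056 and 0.064 m)) and contact force between each of case_a, case_b and the fingers below 0.1 N and linear speed of each of case_a, case_b below 0.02 m/s and distance of each of col_low, col_top from where it was at the start of the episode below 0.008 m); the robot touches nothing.
It fails at once if a case is forced against the No-go jaws with more than 40 N (contact force between any of case_a, case_b and nogo_jaws above 40 N).
It fails at once if a case is let fall (faster than 0.4 m/s with no finger on it) ((linear speed of case_a above 0.4 m/s and contact force between case_a and the fingers below 0.01 N) or (linear speed of case_b above 0.4 m/s and contact force between case_b and the fingers below 0.01 N)).
It fails at once if the column's cases are shifted by more than 8 mm (distance of any of col_low, col_top from where it was at the start of the episode above 0.008 m).
It fails at once if a bystander is moved by more than 15 mm (distance of any of loupe, vial, tweezers, master, jar, driver, chip_tray from where it was at the start of the episode above 0.015 m).
It also fails if it takes over 72 s, if anything falls off the work surface, if the arm or the gripper's body presses on something with over 40 N, if the wrist force passes 120 N, or if a joint passes its speed limit or range.

### The arm

A 6-joint arm with a two-finger parallel gripper is mounted at the origin on the work surface. World frame = base frame: x ahead of the robot, y to its left, z up, the work surface at z = 0. Lengths are in m, angles in rad, forces in N, time in s.
With the tool pointing down it reaches from about 0.3 to 0.95 m from the base axis. Payload 3.1 kg.
Tool frame: the origin (TCP) lies at the centre of the arm's flange, where the gripper is bolted on; the fingertips stand 173 mm ahead of it and the grasp point (between the pads) lies 155 mm ahead of it; z points along the fingers, y is the line along which they close (so a half turn about z gives the same grasp; the last joint's range is limited). The gripper opens to 85 mm and grips with 20 to 120 N. Pads are 22 mm wide; open, the fingers measure 114 mm over their backs; the gripper's body (76 mm by 85 mm) begins 54 mm behind the grasp point. The pads swing forward as they close: fully open they stand 13 mm farther back than shut.
Start: joints at [-1.383, 0.308, 1.634, -0, 1.2, -0.07], TCP at [0.159, -0.604, 0.405] pointing down, gripper open.
Joint ranges: [-3.06, 3.06], [-0.79, 1.96], [0.05, 2.63], [-1.19, 4.34], [0.05, 2.64], [-2.94, 2.94]. Speed limits (rad/s): [2.79, 2.79, 3.14, 3.14, 3.14, 3.14].

### API

Orientations are given as a rotation vector (axis times angle).
In Python, from rig import status, optics, workorder gives the robot as it stands.
- The arm moves only by the tool step_arm, never from a script. Its argument "increments" is a list of rows, each a list of 3 entries, a list of its own where there are three numbers: the turn, a rotation vector about the world's x, y, z in degrees, then the shift along the world's x, y, z in cm, then the closure, from 0 (fully open) to 1 (shut). A call has 1 to 10 rows; each row shifts and turns the commanded pose from where the row before left it; what a row does not reach is not made up. A row lasts 1/8 s, in which the tool goes at most 62.5 mm and 10.7 degrees, less where a joint would pass 70% of its speed; a pose out of reach is approached as far as the arm can. A call is refused whole if a number of a shift passes 6.25 or a number of a turn 10.7, either way. A call with a gripper value outside its range is refused whole. The fingers move at their own pace and stop on an object; "force" is the grip in N (left out, the last holds). Time passes only in rows, so rows that do not move let the fingers close. It gives the time, the measured TCP pose, the force, the opening and the grip force at its end, in the units of the state.
- status.sense(): the state, without advancing time (a new reading comes with each control period).
- optics.get_image(name): name is "scene" or "top"; returns (picture, depth): 420x560x3 uint8, blue, green, red; 420x560 float32, m along the optical axis (not along the pixel's ray), 0 where there is no reading.
- optics.camera_model(name): a dict with "K" (3x3 intrinsics, pixels), "k1" (the pictures are not rectified: a ray, as slopes to the right and down, at radius r is drawn at 1 + k1 r^2 times it, then the intrinsics apply), "R" (3x3) and "t" (3): a world point X has camera coordinates R X + t. Camera axes: x right, y down, z forward; pixel columns grow to the right and rows downward; lengths in m; the calibration is good to about 2 mm. A picture is of the moment at which its call begins. camera_model takes no time and is no camera call.
- workorder.hand_in(): hands the job in; it is judged then, once.
The state is a dict: "time": time; "joint_pos": joint angles; "joint_vel": joint speeds; "effort": joint torques, N m; "eef_pos": TCP position; "orientation": TCP orientation; "ft_force": force on the tool from outside, world axes, zero at the start; "wrist_torque": the same for the moment, N m; "gripper_width": finger opening in m; "grasp_force": force on a finger pad.
Only numpy, scipy, OpenCV 4.12 (cv2) and the standard library are available. Lean on these libraries where they do the work, as an engineer would, in place of code of your own. Each camera call takes 0.05 s, during which the arm holds its last target. There are 200 camera calls.

## Working session

There is one attempt and no reset: what is moved stays moved. The work goes in short steps, Python scripts to look and compute and a tool call to move; the robot and the scene stay as the last step left them, time stands still between calls to the robot, and variables do not carry over. Pictures are saved under pics/ and viewed, at most 10 in all, crops included, and the job is handed in when it is done.

Besides the shell and the picture viewer there is one more tool, called after "Call:" in YAML: its name, and indented under it one key for each argument. step_arm: Moves the arm, as the interface text tells. Its arguments: {"type":"object","properties":{"increments":{"type":"array","items":{"type":"array"}},"force":{"type":"number"}},"required":["increments"]}

```bash
mkdir -p pics
cat > h.py <<'E'
import numpy as np, cv2
from rig import status, optics, workorder
def shot(n):
    im,d=optics.get_image(n); np.savez('last_%s.npz'%n,im=im,d=d); return im,d
def world(n,u,v,z=None,d=None):
    c=optics.camera_model(n);K=np.array(c['K']);R=np.array(c['R']);t=np.array(c['t']).ravel()
    xd=np.array([(u-K[0,2])/K[0,0],(v-K[1,2])/K[1,1]]);x=xd.copy()
    for _ in range(20): x=xd/(1+c['k1']*(x@x))
    r=np.array([x[0],x[1],1.]);C=-R.T@t;w=R.T@r
    return C+w*(d if d is not None else (z-C[2])/w[2])
E
python3 - <<'E'
from h import *
s=status.sense();print(s['time'],s['eef_pos'],s['orientation'],s['gripper_width'],s['ft_force'])
for n in('top','scene'):
    im,d=shot(n);cv2.imwrite(f'pics/{n}0.png',cv2.resize(im,(800,600),interpolation=cv2.INTER_CUBIC))
    c=optics.camera_model(n);print(n,c['K'],c['k1'],-np.array(c['R']).T@np.array(c['t']).ravel())
E
```

```text
0.0 [ 0.15925356 -0.60394275  0.40345191] [-3.11326284e+00 -4.03599246e-01  2.05883368e-04] 0.08559757577675536 [-1.03847952  0.47917364  0.94259353]
top [[542.80437669   0.         281.02068066]
 [  0.         542.80437669 197.25790362]
 [  0.           0.           1.        ]] -0.09604896070773895 [0.44903375 0.03181595 1.26624429]
scene [[520.14537582   0.         281.03942092]
 [  0.         520.14537582 224.91449051]
 [  0.           0.           1.        ]] 0.025123554354114012 [ 1.34083589 -0.23479552  0.74455541]
```

View pics/top0.png

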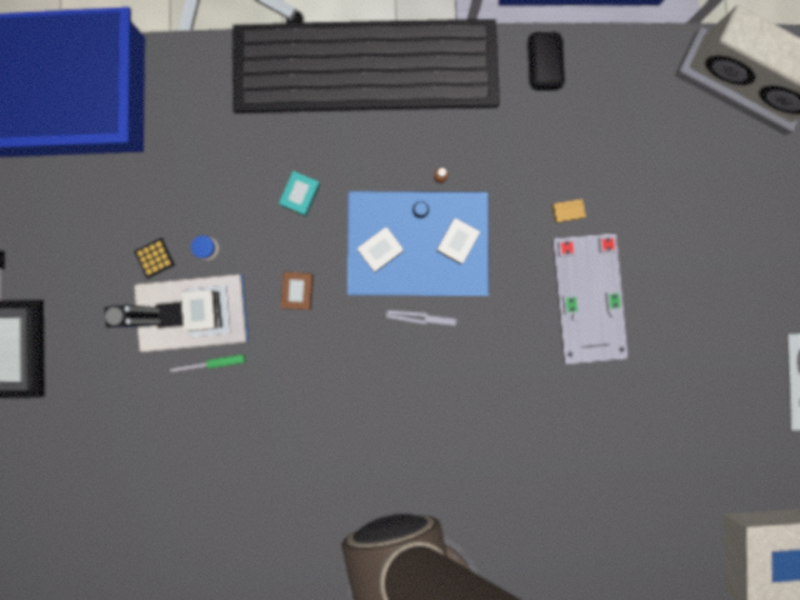

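View pics/scene0.png

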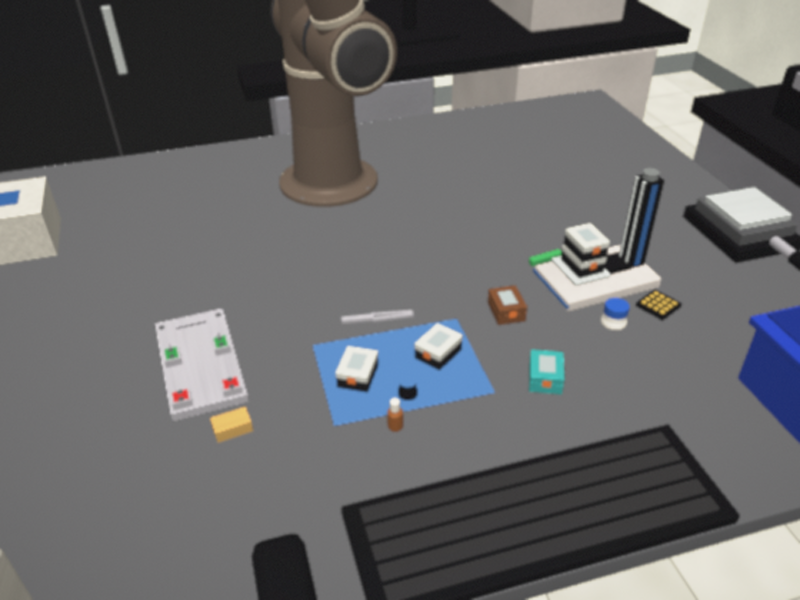

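The top view shows the two cases on the mat at about (380,249) and (459,241), the gauge at (590,300) with its entry at the bottom, and the column at (198,310). The scene view matches this. Next I'll measure all three more closely.

```bash
cat >> h.py <<'E'
def blob(mask,roi,mode=None):
    u0,v0,u1,v1=roi;m=np.zeros_like(mask,np.uint8);m[v0:v1,u0:u1]=mask[v0:v1,u0:u1]
    n,l,st,ce=cv2.connectedComponentsWithStats(m)
    return [(st[i,4],ce[i],l==i) for i in range(1,n) if st[i,4]>8]
def lidpose(im,roi,z,thr=170,n='top'):
    """subpixel lid pose: upsampled threshold -> world contour -> minAreaRect"""
    u0,v0,u1,v1=roi;k=8
    g=cv2.resize(im[v0:v1,u0:u1].min(2),None,fx=k,fy=k,interpolation=cv2.INTER_CUBIC)
    cs,_=cv2.findContours((g>thr).astype(np.uint8),cv2.RETR_EXTERNAL,cv2.CHAIN_APPROX_NONE)
    c=max(cs,key=cv2.contourArea)[:,0].astype(float)
    p=np.array([world(n,u0+(a+.5)/k-.5,v0+(b+.5)/k-.5,z)[:2] for a,b in c])*1000
    (cx,cy),(w,h),a=cv2.minAreaRect(p.astype(np.float32))
    if w<h:w,h,a=h,w,a+90
    return np.round([cx,cy,w,h,(a+90)%180-90],1)
E
python3 - <<'E'
from h import *
f=np.load('last_top.npz');im,d=f['im'],f['d']
for nm,roi,z in(('A(left)',(246,155,286,195),.032),('B(right)',(302,148,340,190),.032)):
    for t in(120,150,180):print(nm,t,lidpose(im,roi,z,t))
for t in(200,215,225):print('col',t,lidpose(im,(126,198,152,236),.1,t))
for t in(110,125,140):print('bed',t,lidpose(im,(380,155,448,262),.015,t))
for t in(150,180):print('feeder',t,lidpose(im,(90,185,176,252),.02,t))
hsv=cv2.cvtColor(im,cv2.COLOR_BGR2HSV);H,S,V=cv2.split(hsv)
for nm,m in(('g',(abs(H.astype(int)-65)<22)&(S>110)),('r',((H<8)|(H>172))&(S>110))):
    for a,c,_ in blob(m.astype(np.uint8),(380,155,448,262)):print(nm,a,c,np.round(world('top',*c,z=.027)*1000,1))
def cr(x0,y0,x1,y1,k):return cv2.resize(im[y0:y1,x0:x1],None,fx=k,fy=k,interpolation=cv2.INTER_CUBIC)
o=np.zeros((600,800,3),np.uint8)
a=cr(380,155,450,260,5);o[:525,:350]=a
a=cr(88,180,178,260,5);o[:400,350:800]=a
a=cr(240,140,345,190,4);o[400:600,360:780]=a
cv2.imwrite('pics/crop1.png',o)
for p in((267,174),(321,168),(138,217),(415,240),(400,225),(290,165)):print(p,np.round(world('top',*p,d=d[p[1],p[0]])*1000,1))
E
```

```text
A(left) 120 [576.9  33.9  99.3  65.4 -55.9]
A(left) 150 [565.5  41.8  62.7  49.7 -54.6]
A(left) 180 [565.5  41.7  59.7  46.9 -54.7]Traceback (most recent call last):
  File "<stdin>", line 4, in <module>
  File "h.py", line 21, in lidpose
    p=np.array([world(n,u0+(a+.5)/k-.5,v0+(b+.5)/k-.5,z)[:2] for a,b in c])*1000
                ~~~~~^^^^^^^^^^^^^^^^^^^^^^^^^^^^^^^^^^^
  File "h.py", line 6, in world
    c=optics.camera_model(n);K=np.array(c['K']);R=np.array(c['R']);t=np.array(c['t']).ravel()
ValueError: time passes only in moves, steps and waits
```

```bash
python3 - <<'E'
s=open('h.py').read()
s=s.replace("def world(","import functools\n@functools.lru_cache(None)\ndef cam(n): return optics.camera_model(n)\ndef world(").replace("c=optics.camera_model(n);K","c=cam(n);K")
open('h.py','w').write(s)
E
cat > m.py <<'E'
from h import *
f=np.load('last_top.npz');im,d=f['im'],f['d']
for nm,roi,z in(('A(left)',(246,155,286,195),.032),('B(right)',(302,148,340,190),.032)):
    for t in(150,180):print(nm,t,lidpose(im,roi,z,t))
for t in(200,215,225):print('col',t,lidpose(im,(126,198,152,236),.1,t))
for t in(110,125,140):print('bed',t,lidpose(im,(380,155,448,262),.015,t))
for t in(150,180):print('feeder',t,lidpose(im,(90,185,176,252),.02,t))
hsv=cv2.cvtColor(im,cv2.COLOR_BGR2HSV);H,S,V=cv2.split(hsv)
for nm,m in(('g',(abs(H.astype(int)-65)<22)&(S>110)),('r',((H<8)|(H>172))&(S>110))):
    for a,c,_ in blob(m.astype(np.uint8),(380,155,448,262)):print(nm,a,c,np.round(world('top',*c,z=.027)*1000,1))
def cr(x0,y0,x1,y1,k):return cv2.resize(im[y0:y1,x0:x1],None,fx=k,fy=k,interpolation=cv2.INTER_CUBIC)
o=np.zeros((600,800,3),np.uint8)
a=cr(380,155,450,260,5);o[:525,:350]=a
a=cr(88,180,178,260,5);o[:400,350:800]=a
a=cr(240,140,345,190,4);o[400:600,360:780]=a
cv2.imwrite('pics/crop1.png',o)
for p in((267,174),(321,168),(138,217),(415,240),(400,225),(290,165)):print(p,np.round(world('top',*p,d=d[p[1],p[0]])*1000,1))
E
python3 m.py
```

```text
A(left) 150 [565.5  41.8  62.7  49.7 -54.6]
A(left) 180 [565.5  41.7  59.7  46.9 -54.7]
B(right) 150 [576.5 -84.4  61.5  50.2 -30.6]
B(right) 180 [576.5 -84.4  58.7  47.2 -30.5]
col 200 [473.8 317.5  81.6  56.3  -1.2]
col 215 [474.1 317.9  54.1  38.7   5.8]Traceback (most recent call last):
  File "m.py", line 5, in <module>
    for t in(200,215,225):print('col',t,lidpose(im,(126,198,152,236),.1,t))
                                        ~~~~~~~^^^^^^^^^^^^^^^^^^^^^^^^^^^
  File "h.py", line 23, in lidpose
    c=max(cs,key=cv2.contourArea)[:,0].astype(float)
      ~~~^^^^^^^^^^^^^^^^^^^^^^^^
ValueError: max() iterable argument is empty
```

```bash
sed -i 's/(200,215,225)/(205,210,215)/' m.py; python3 m.py
```

```text
A(left) 150 [565.5  41.8  62.7  49.7 -54.6]
A(left) 180 [565.5  41.7  59.7  46.9 -54.7]
B(right) 150 [576.5 -84.4  61.5  50.2 -30.6]
B(right) 180 [576.5 -84.4  58.7  47.2 -30.5]
col 205 [480.2 320.5  68.8  45.7   5.8]
col 210 [475.5 319.1  57.   41.9   4. ]
col 215 [474.1 317.9  54.1  38.7   5.8]
bed 110 [ 478.4 -299.9  212.3  110.6    3.4]
bed 125 [ 478.5 -299.8  209.   107.6    3.5]
bed 140 [ 478.7 -299.5  206.9  105.1    3.4]
feeder 150 [470.5 351.2 174.  110.2 -85.9]
feeder 180 [470.7 350.9 170.7 106.1 -85.7]
g 18 [429.94444444 210.33333333] [ 472.9 -335.5   27. ]
g 21 [399.95238095 213.04761905] [ 468.5 -265.    27. ]
r 48 [425.41666667 170.5       ] [ 565.6 -328.5   27. ]
r 50 [396.54 172.88] [ 561.5 -260.4   27. ]
(267, 174) [565.2  38.7  31.2]
(321, 168) [576.1 -85.1  31.9]
(138, 217) [472.7 318.  101.1]
(415, 240) [ 405.2 -300.8   16.4]
(400, 225) [ 440.9 -267.2   14.3]
(290, 165) [587.8 -15.4   2.1]
```

View pics/crop1.png

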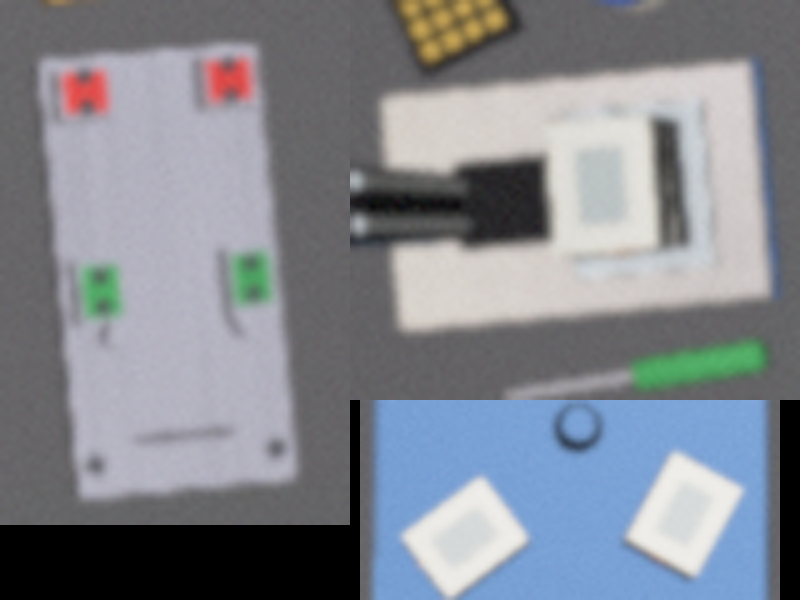

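The crop shows the gauge with its entry at the bottom (red jaw pair at (85,92)/(230,80), green at (102,290)/(252,277)), and the column lid spans about (548,124) to (660,246). From the measurements:
- **Gauge:** origin ≈ (501.1, -298.4) mm, yaw 3.5°.
- **Case B:** (576.5, -84.4) mm, -30.5°.
- **Case A:** (565.5, 41.7) mm, -54.6°.

I'll start with case B.

Call:
step_arm:
  increments:
    - [[0, 0, 4.47], [3.7, 4.7, 0], 0.18]
    - [[0, 0, 4.47], [3.7, 4.7, 0], 0.18]
    - [[0, 0, 4.47], [3.7, 4.7, 0], 0.18]
    - [[0, 0, 4.47], [3.7, 4.7, 0], 0.18]
    - [[0, 0, 4.47], [3.7, 4.7, 0], 0.18]
    - [[0, 0, 4.47], [3.7, 4.7, 0], 0.18]
    - [[0, 0, 4.47], [3.7, 4.7, 0], 0.18]
    - [[0, 0, 4.47], [3.7, 4.7, 0], 0.18]
    - [[0, 0, 4.47], [3.7, 4.7, 0], 0.18]
    - [[0, 0, 4.47], [3.7, 4.7, 0], 0.18]
  force: 40

```text
time: 1.35
eef_pos: [0.5301, -0.1326, 0.4044]
orientation: [-2.726, -1.562, 0.001]
ft_force: [0.5, -0.7, -0.5]
gripper_width: 0.0697
grasp_force: 0.0
```

Run:
```python
from h import *
for n in('top','scene'):
    d=np.load(f'last_{n}.npz')['d'];v,u=np.nonzero(d>0)
    c=cam(n);K=np.array(c['K']);R=np.array(c['R']);t=np.array(c['t']).ravel()
    x=cv2.undistortPoints(np.c_[u,v].astype(float)[:,None],K,np.array([c['k1'],0,0,0]))[:,0]
    P=((np.c_[x,np.ones(len(x))]*d[v,u][:,None]-t)@R)*1000
    m=(abs(P[:,0]-473)<60)&(abs(P[:,1]-317)<50)&(P[:,2]>92)&(P[:,2]<108)
    Q=P[m];print(n,m.sum(),Q.mean(0),np.median(Q[:,2]),Q[:,:2].min(0),Q[:,:2].max(0),cv2.minAreaRect(Q[:,:2].astype(np.float32)))
# hand-read lid corners from crop
for q in((548,124),(652,116),(660,246),(556,254),(604,185)):
    print(np.round(world('top',88+(q[0]-350)/5-.4,180+q[1]/5-.4,z=.1)*1000,1))
im=np.load('last_scene.npz')['im'];cv2.imwrite('pics/sc.png',cv2.resize(im[140:220,370:480],None,fx=7,fy=7,interpolation=cv2.INTER_CUBIC))
```

```text
top 571 [472.85039374 317.38286469 100.41559382] 100.40248012089468 [442.75416897 293.97107686] [502.72834105 342.71272815] ((472.4493713378906, 318.38983154296875), (58.256591796875, 46.151336669921875), 4.7942047119140625)
scene 391 [480.114464   319.34025507 100.01335923] 100.69126373411264 [445.18517128 297.07347341] [508.41571423 347.42648398] ((476.4861145019531, 322.11480712890625), (62.81047439575195, 49.103302001953125), 3.36952543258667)
[500.4 341.4 100. ]
[502.8 296.1 100. ]
[446.8 293.5 100. ]
[444.3 338.6 100. ]
[473.5 317.4 100. ]
```

View pics/sc.png

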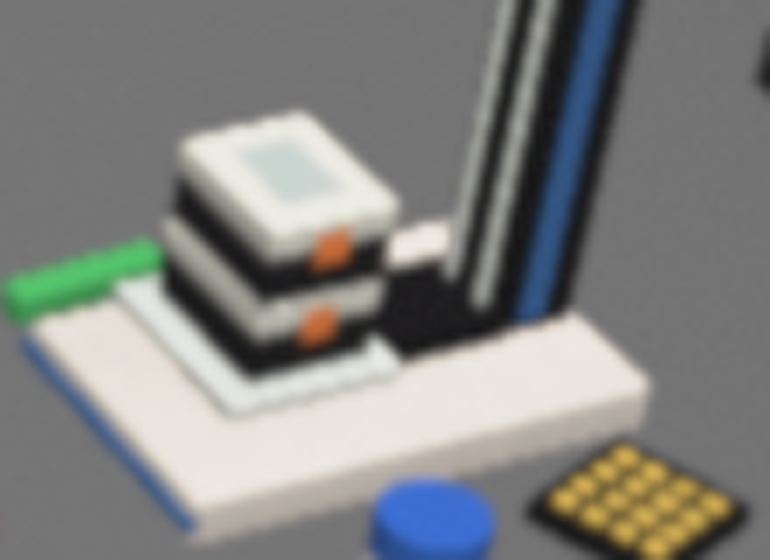

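The column's top case, as seen in the crop, is square with its latch facing the camera at (330,250). From the top camera it stands at (473, 317.4), yaw about 3.2°. Now lowering over case B and gripping it by its ends.

Call:
step_arm:
  increments:
    - [[0, 0, 0], [2.32, 2.41, -3], 0.18]
    - [[0, 0, 0], [2.32, 2.41, -3], 0.18]
    - [[0, 0, 0], [0, 0, -4], 0.18]
    - [[0, 0, 0], [0, 0, -4], 0.18]
    - [[0, 0, 0], [0, 0, -4], 0.18]
    - [[0, 0, 0], [0, 0, -2.2], 0.18]
    - [[0, 0, 0], [0, 0, -2], 0.18]
    - [[0, 0, 0], [0, 0, 0], 0.18]
    - [[0, 0, 0], [0, 0, 0], 1]
    - [[0, 0, 0], [0, 0, 0], 1]
  force: 40

```text
time: 2.6
eef_pos: [0.5765, -0.0863, 0.184]
orientation: [2.726, 1.557, 0.003]
ft_force: [0.6, -0.3, -1.7]
gripper_width: 0.0571
grasp_force: 45.2
```

Call:
step_arm:
  increments:
    - [[0, 0, 0], [0, 0, 0], 1]
    - [[0, 0, 0], [0, 0, 0], 1]
    - [[0, 0, 0], [0, 0, 0], 1]
  force: 40

```text
time: 2.98
eef_pos: [0.576, -0.0862, 0.1833]
orientation: [2.728, 1.558, 0.001]
ft_force: [0.2, 0.5, 2.5]
gripper_width: 0.0569
grasp_force: 45.6
```

Call:
step_arm:
  increments:
    - [[0, 0, 0], [0, 0, 3], 1]
    - [[0, 0, 0], [0, 0, 3], 1]
    - [[0, 0, 6.8], [-3.32, -4.4, 0], 1]
    - [[0, 0, 6.8], [-3.32, -4.4, 0], 1]
    - [[0, 0, 6.8], [-3.32, -4.4, 0], 1]
    - [[0, 0, 6.8], [-3.32, -4.4, 0], 1]
    - [[0, 0, 6.8], [-3.32, -4.4, 0], 1]
    - [[0, 0, 0], [0, 0, -2], 1]
    - [[0, 0, 0], [0, 0, -2], 1]
    - [[0, 0, 0], [0, 0, 0], 1]

```text
time: 4.22
eef_pos: [0.4085, -0.3055, 0.2011]
orientation: [-2.151, -2.284, 0.0]
ft_force: [-0.6, 0.2, -2.2]
gripper_width: 0.0571
grasp_force: 45.1
```

Run:
```python
from h import *
s=status.sense();print(s['eef_pos'],s['ft_force'])
a,d=shot('top');b,_=shot('scene')
o=np.zeros((600,800,3),np.uint8)
o[:600,:400]=cv2.resize(a[150:270,375:455],(400,600),interpolation=cv2.INTER_CUBIC)
o[:500,400:]=cv2.resize(b[190:315,80:180],(400,500),interpolation=cv2.INTER_CUBIC)
cv2.imwrite('pics/g1.png',o)
```

```text
[ 0.40853744 -0.30550594  0.20105824] [-0.60219719  0.20536665 -2.15335551]
```

View pics/g1.png

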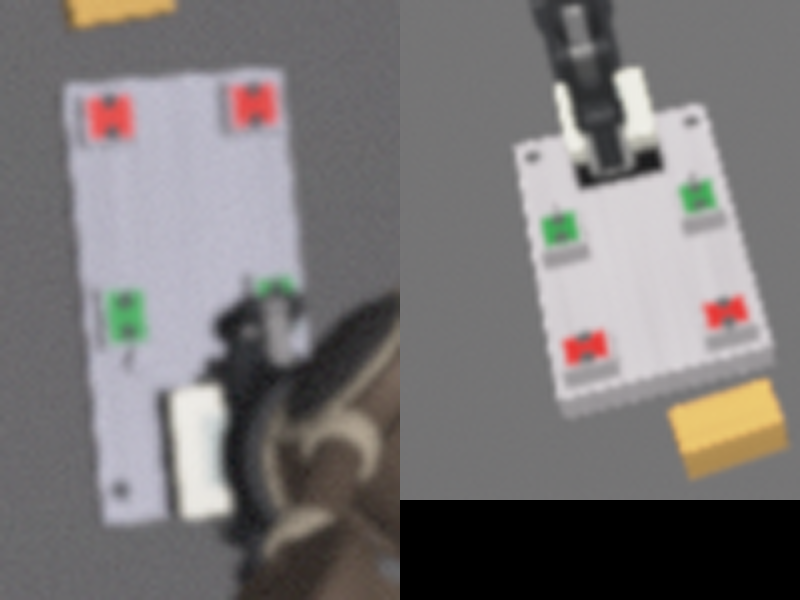

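Case B hangs over the entry, lined up with the lane (left half of the picture, lid edge at (170..230, 390..520)). Now setting it down.

Call:
step_arm:
  increments:
    - [[0, 0, 0], [0, 0, -0.3], 1]
    - [[0, 0, 0], [0, 0, -0.15], 1]
    - [[0, 0, 0], [0, 0, -0.1], 1]
    - [[0, 0, 0], [0, 0, 0], 1]
    - [[0, 0, 0], [0, 0, 0], 1]

```text
time: 4.95
eef_pos: [0.4098, -0.3061, 0.1972]
orientation: [2.153, 2.288, -0.0]
ft_force: [0.3, -0.3, -0.3]
gripper_width: 0.0573
grasp_force: 45.2
```

```bash
python3 -c "
from h import *
s=status.sense();print(s['eef_pos'],s['ft_force'],s['effort'])"
```

```text
[ 0.40975305 -0.3061376   0.19721806] [ 0.34713525 -0.25846889 -0.310031  ] [ 1.39495396e-02 -3.69750559e+01 -1.90921086e+01  1.82933913e-03
  4.40394622e-03  2.46518672e-07]
```

Call:
step_arm:
  increments:
    - [[0, 0, 0], [0, 0, -0.05], 1]
    - [[0, 0, 0], [0, 0, -0.05], 1]
    - [[0, 0, 0], [0, 0, -0.05], 1]
    - [[0, 0, 0], [0, 0, 0], 1]

```text
time: 5.45
eef_pos: [0.4098, -0.3062, 0.1963]
orientation: [-2.153, -2.288, 0.0]
ft_force: [-2.5, 0.5, 5.8]
gripper_width: 0.057
grasp_force: 45.9
```

Call:
step_arm:
  increments:
    - [[0, 0, 0], [0, 0, -0.05], 1]
    - [[0, 0, 0], [0, 0, 0], 1]
    - [[0, 0, 0], [0, 0, 0], 1]

```text
time: 5.82
eef_pos: [0.4098, -0.3062, 0.1962]
orientation: [-2.153, -2.287, 0.0]
ft_force: [-3.1, 2.7, 8.3]
gripper_width: 0.0571
grasp_force: 46.5
```

Call:
step_arm:
  increments:
    - [[0, 0, 0], [0, 0, 0], 0.22]
    - [[0, 0, 0], [0, 0, 0], 0.22]
    - [[0, 0, 0], [0, 0, 0], 0.22]
    - [[0, 0, 0], [0, 0, -0.1], 0.22]
    - [[0, 0, 0], [0, 0, -0.1], 0.22]
    - [[0, 0, 0], [0, 0, -0.1], 0.22]
    - [[0, 0, 0], [0, 0, 0], 0.22]

```text
time: 6.7
eef_pos: [0.4097, -0.3061, 0.192]
orientation: [-2.153, -2.287, 0.0]
ft_force: [-0.3, -0.2, -0.3]
gripper_width: 0.0664
grasp_force: 0.0
```

Call:
step_arm:
  increments:
    - [[0, 0, 0], [0, 0, -0.1], 0.22]
    - [[0, 0, 0], [0, 0, -0.1], 0.22]
    - [[0, 0, 0], [0, 0, -0.1], 0.22]
    - [[0, 0, 0], [0, 0, 0], 0.22]

```text
time: 7.2
eef_pos: [0.4097, -0.3061, 0.1891]
orientation: [-2.153, -2.288, 0.0]
ft_force: [-0.5, 0.5, 0.1]
gripper_width: 0.0669
grasp_force: 0.0
```

Call:
step_arm:
  increments:
    - [[0, 0, 0], [0.5, 0.2, 0], 0.22]
    - [[0, 0, 0], [1.2, 0.07, 0], 0.22]
    - [[0, 0, 0], [1.2, 0.07, 0], 0.22]
    - [[0, 0, 0], [1.2, 0.07, 0], 0.22]
    - [[0, 0, 0], [1.2, 0.08, 0], 0.22]
    - [[0, 0, 0], [1.2, 0.07, 0], 0.22]
    - [[0, 0, 0], [1.2, 0.07, 0], 0.22]
    - [[0, 0, 0], [1.2, 0.08, 0], 0.22]
    - [[0, 0, 0], [1.2, 0.07, 0], 0.22]
    - [[0, 0, 0], [0, 0, 0], 0.22]

```text
time: 8.45
eef_pos: [0.512, -0.2984, 0.1894]
orientation: [2.151, 2.287, 0.001]
ft_force: [0.2, -0.2, 0.6]
gripper_width: 0.0669
grasp_force: 0.0
```

Run:
```python
from h import *
s=status.sense();print(s['eef_pos'],s['ft_force'])
a,d=shot('top');b,_=shot('scene')
o=np.zeros((600,800,3),np.uint8)
o[:600,:400]=cv2.resize(a[150:270,375:455],(400,600),interpolation=cv2.INTER_CUBIC)
o[:500,400:]=cv2.resize(b[190:315,80:180],(400,500),interpolation=cv2.INTER_CUBIC)
cv2.imwrite('pics/g2.png',o)
```

```text
[ 0.51200801 -0.29844096  0.18940924] [ 0.24383182 -0.18800628  0.55494947]
```

View pics/g2.png

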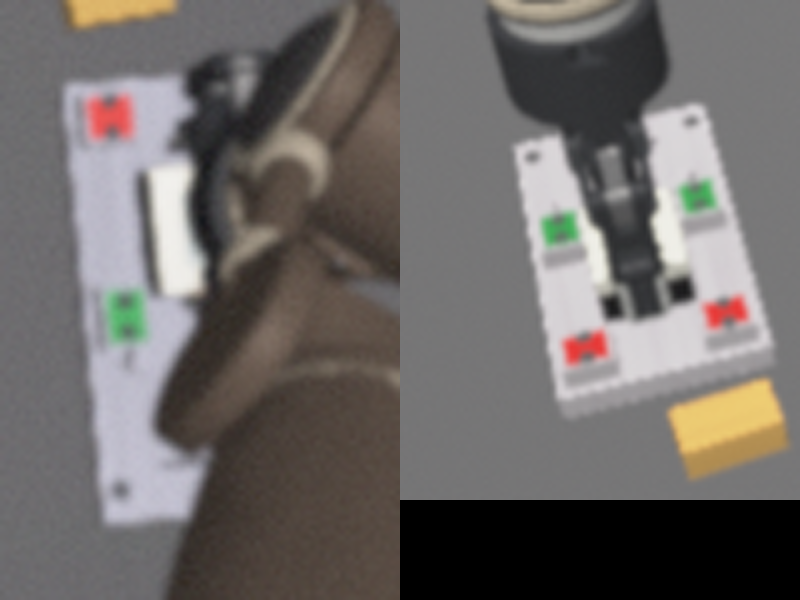

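The case has come through the Go gap, with its nose just short of the red jaws (right half, nose at about (650,300)). I'll creep on while watching the force.

Call:
step_arm:
  increments:
    - [[0, 0, 0], [0.3, 0.02, 0], 0.22]
    - [[0, 0, 0], [0.3, 0.02, 0], 0.22]
    - [[0, 0, 0], [0.2, 0.01, 0], 0.22]
    - [[0, 0, 0], [0.15, 0.01, 0], 0.22]
    - [[0, 0, 0], [0.1, 0, 0], 0.22]
    - [[0, 0, 0], [0, 0, 0], 0.22]

```text
time: 9.3
eef_pos: [0.5213, -0.2978, 0.1892]
orientation: [2.153, 2.288, 0.0]
ft_force: [-0.0, 0.2, -0.0]
gripper_width: 0.067
grasp_force: 0.1
```

Call:
step_arm:
  increments:
    - [[0, 0, 0], [0.1, 0, 0], 0.22]
    - [[0, 0, 0], [0.1, 0.01, 0], 0.22]
    - [[0, 0, 0], [0, 0, 0], 0.22]

```text
time: 9.68
eef_pos: [0.5233, -0.2977, 0.1892]
orientation: [2.153, 2.287, 0.0]
ft_force: [-1.1, 0.8, 0.3]
gripper_width: 0.0667
grasp_force: 0.2
```

Call:
step_arm:
  increments:
    - [[0, 0, 0], [0.1, 0.01, 0], 0.22]
    - [[0, 0, 0], [0, 0, 0], 0.22]

```text
time: 9.93
eef_pos: [0.5243, -0.2976, 0.1892]
orientation: [2.153, 2.288, 0.0]
ft_force: [-1.0, 0.4, 0.4]
gripper_width: 0.0668
grasp_force: 0.3
```

Call:
step_arm:
  increments:
    - [[0, 0, 0], [0.1, 0, 0], 0.22]
    - [[0, 0, 0], [0, 0, 0], 0.22]

```text
time: 10.18
eef_pos: [0.5253, -0.2975, 0.1892]
orientation: [2.153, 2.288, 0.0]
ft_force: [-0.9, -0.5, 0.9]
gripper_width: 0.0669
grasp_force: 0.3
```

Call:
step_arm:
  increments:
    - [[0, 0, 0], [0.1, 0.01, 0], 0.22]
    - [[0, 0, 0], [0, 0, 0], 0.22]

```text
time: 10.42
eef_pos: [0.5264, -0.2975, 0.1892]
orientation: [2.153, 2.287, 0.0]
ft_force: [-0.7, -0.7, 0.1]
gripper_width: 0.0669
grasp_force: 0.3
```

Call:
step_arm:
  increments:
    - [[0, 0, 0], [0.05, 0, 0], 0.22]
    - [[0, 0, 0], [0, 0, 0], 0.22]

```text
time: 10.68
eef_pos: [0.5267, -0.2974, 0.1892]
orientation: [-2.153, -2.288, -0.0]
ft_force: [-1.0, -0.1, 1.6]
gripper_width: 0.0666
grasp_force: 0.4
```

Call:
step_arm:
  increments:
    - [[0, 0, 0], [0.1, 0, 0], 0.22]
    - [[0, 0, 0], [0, 0, 0], 0.22]

```text
time: 10.92
eef_pos: [0.5274, -0.2974, 0.1891]
orientation: [-2.152, -2.287, 0.001]
ft_force: [-3.1, 0.1, 1.3]
gripper_width: 0.0665
grasp_force: 1.5
```

Call:
step_arm:
  increments:
    - [[0, 0, 0], [0.1, 0.01, 0], 0.22]
    - [[0, 0, 0], [0, 0, 0], 0.22]

```text
time: 11.18
eef_pos: [0.5277, -0.2974, 0.189]
orientation: [-2.15, -2.286, 0.003]
ft_force: [-4.9, -1.3, 4.0]
gripper_width: 0.0666
grasp_force: 2.9
```

Call:
step_arm:
  increments:
    - [[0, 0, 0], [0.08, 0, 0], 0.22]
    - [[0, 0, 0], [0, 0, 0], 0.22]

```text
time: 11.42
eef_pos: [0.528, -0.2974, 0.189]
orientation: [-2.149, -2.285, 0.004]
ft_force: [-7.2, -1.2, 5.3]
gripper_width: 0.0666
grasp_force: 3.8
```

The nose presses on the No-go jaws at about 7 N. Backing off to centre the gripper, gripping, then lifting.

Call:
step_arm:
  increments:
    - [[0, 0, 0], [-0.3, -0.02, 0], 0.22]
    - [[0, 0, 0], [-0.32, -0.02, 0], 0.22]
    - [[0, 0, 0], [0, 0, 0], 1]
    - [[0, 0, 0], [0, 0, 0], 1]
    - [[0, 0, 0], [0, 0, 0], 1]
    - [[0, 0, 0], [0, 0, 0], 1]
    - [[0, 0, 0], [0, 0, 1], 1]
    - [[0, 0, 0], [0, 0, 3.5], 1]
    - [[0, 0, 0], [0, 0, 3.5], 1]
    - [[0, 0, 0], [0, 0, 3.5], 1]
  force: 40

```text
time: 12.68
eef_pos: [0.5238, -0.2975, 0.3054]
orientation: [2.152, 2.286, 0.002]
ft_force: [-0.9, -0.9, -1.2]
gripper_width: 0.0571
grasp_force: 44.1
```

Call:
step_arm:
  increments:
    - [[0, 0, 0], [-0.5, 3, 0], 1]
    - [[0, 0, 0], [-0.5, 6.1, 0], 1]
    - [[0, 0, 0], [-0.5, 6.1, 0], 1]
    - [[0, 0, 0], [-0.5, 6.1, 0], 1]
    - [[0, 0, 0], [-0.5, 6.1, 0], 1]
    - [[0, 0, 0], [-0.5, 6.1, 0], 1]
    - [[0, 0, 0], [-0.5, 6.1, 0], 1]
    - [[0, 0, 0], [-0.5, 6.1, 0], 1]
    - [[0, 0, 0], [-0.5, 6.1, 0], 1]
    - [[0, 0, 0], [-0.5, 6.1, 0], 1]

```text
time: 13.92
eef_pos: [0.4731, 0.2838, 0.3048]
orientation: [2.153, 2.288, 0.005]
ft_force: [1.3, -0.3, -2.4]
gripper_width: 0.0572
grasp_force: 44.2
```

Call:
step_arm:
  increments:
    - [[0, 0, 0], [0, 2, 0], 1]
    - [[0, 0, 0], [0, 1.5, 0], 1]
    - [[0, 0, 0], [0, 0, 0], 1]
    - [[0, 0, 0], [0, 0, 0], 1]

```text
time: 14.42
eef_pos: [0.4735, 0.315, 0.3039]
orientation: [2.155, 2.286, -0.002]
ft_force: [-1.3, 0.3, -1.4]
gripper_width: 0.0575
grasp_force: 44.2
```

Run:
```python
from h import *
s=status.sense();print(s['eef_pos'],s['ft_force'],s['orientation'])
a,d=shot('top');b,_=shot('scene')
o=np.zeros((600,800,3),np.uint8)
o[:600,:400]=cv2.resize(a[170:260,100:160],(400,600),interpolation=cv2.INTER_CUBIC)
o[:500,400:]=cv2.resize(b[110:210,370:450],(400,500),interpolation=cv2.INTER_CUBIC)
cv2.imwrite('pics/c1.png',o)
```

```text
[0.47353695 0.31499144 0.30394795] [-1.2565958   0.25345788 -1.41434645] [ 2.15467409e+00  2.28609110e+00 -1.56013553e-03]
```

View pics/c1.png

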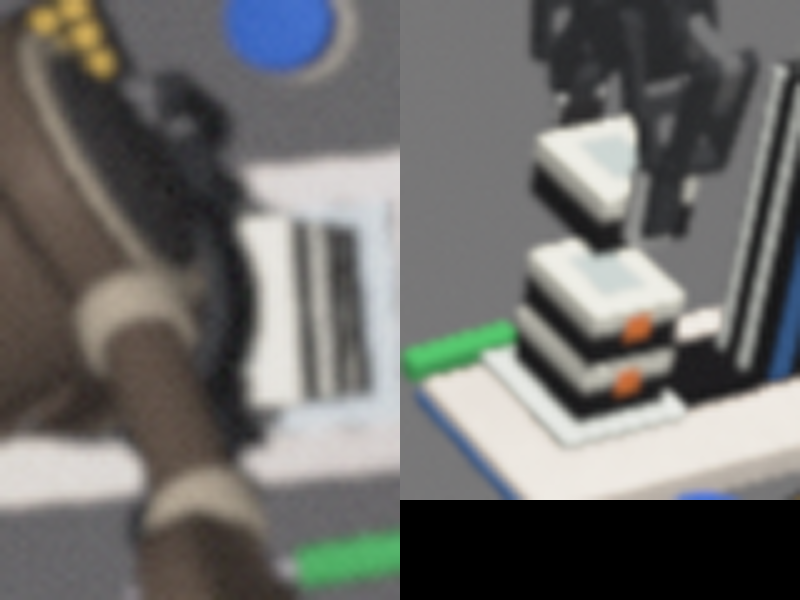

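Run:
```python
from h import *
im=np.load('last_top.npz')['im'].astype(float).mean(2)
print(np.round(im[207:226:6,138:158]).astype(int))
for u,z in((143.6,.16),(144.2,.16),(148.5,.1),(149,.1)):print(u,z,[np.round(world('top',u,v,z=z)[:2]*1000,1) for v in(207,216.5,226)])
p=world('top',144.05,216.5,z=.1);f=np.load('last_scene.npz')['im'].astype(float).mean(2)
```

```text
[[208 224 227 227 218 180 119  96 135 163 148 102  75  77  84 128 179 207
  214 211]
 [119 180 219 226 222 199 148 100 124 167 162 115  76  76  75  92 146 189
  206 212]
 [123 183 219 226 226 215 175 115 104 150 166 142 101  85  86  81 122 178
  204 213]
 [206 223 227 227 226 220 192 136  96 127 169 158 114  97 119 112  98 133
  183 205]]
143.6 0.16 [array([491.6, 291.7]), array([472.2, 292. ]), array([452.9, 292.2])]
144.2 0.16 [array([491.6, 290.5]), array([472.2, 290.7]), array([452.8, 291. ])]
148.5 0.1 [array([493.7, 295.2]), array([473.2, 295.5]), array([452.8, 295.8])]
149 0.1 [array([493.7, 294.1]), array([473.2, 294.4]), array([452.8, 294.7])]
```

Run:
```python
from h import *
for a,z in(((535,140),.16),((530,262),.1),((610,222),.16),((590,335),.1)):
    print(a,np.round(world('scene',370+(a[0]-400)/5-.4,110+a[1]/5-.4,z=z)*1000,1))
im=np.load('last_scene.npz')['im'][125:195,385:425];cv2.imwrite('pics/s2.png',cv2.resize(im,None,fx=8,fy=8,interpolation=cv2.INTER_CUBIC))
```

```text
(535, 140) [449.5 291.  160. ]
(530, 262) [455.7 293.9 100. ]
(610, 222) [520.6 290.1 160. ]
(590, 335) [516.7 292.3 100. ]
```

View pics/s2.png

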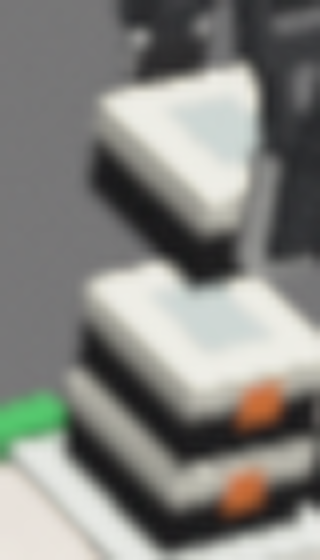

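Run:
```python
from h import *
im=np.load('last_top.npz')['im'].astype(float).mean(2)
for u in(141,142,147,148):print(u,'top',np.round(im[196:210,u]).astype(int),'bot 224..',np.round(im[224:240,u]).astype(int))
for u,z,v in((141.5,.16,200),(141.5,.16,231),(148,.1,200),(148,.1,231)):print(u,v,np.round(world('top',u,v,z=z)*1000,1))
```

```text
141 top [211 215 213 208 197 183 198 220 226 227 226 227 227 228] bot 224.. [228 227 227 226 225 218 189 146 138 152 172 183 195 204 209 212]
142 top [211 216 215 214 205 197 199 210 214 215 216 218 218 219] bot 224.. [227 226 226 227 225 217 196 173 172 184 188 196 206 209 211 211]
147 top [216 217 217 216 216 215 201 179 161 157 163 163 167 168] bot 224.. [130 127 125 124 121 130 168 203 213 215 216 214 210 212 210 207]
148 top [217 216 215 214 213 211 195 164 138 138 142 148 151 150] bot 224.. [165 169 168 169 164 158 176 202 213 216 212 213 210 209 210 205]
141.5 200 [506.  295.9 160. ]
141.5 231 [442.8 296.7 160. ]
148 200 [508.8 296.1 100. ]
148 231 [442.1 297.  100. ]
```

Both cameras show the held case about 2.7 mm short in y and good in x and yaw. Correcting that, then lowering.

Call:
step_arm:
  increments:
    - [[0, 0, 0], [0, 0.27, 0], 1]
    - [[0, 0, 0], [0, 0, -1], 1]
    - [[0, 0, 0], [0, 0, -1], 1]
    - [[0, 0, 0], [0, 0, -0.5], 1]
    - [[0, 0, 0], [0, 0, -0.2], 1]
    - [[0, 0, 0], [0, 0, -0.1], 1]
    - [[0, 0, 0], [0, 0, -0.1], 1]
    - [[0, 0, 0], [0, 0, 0], 1]
    - [[0, 0, 0], [0, 0, 0], 1]

```text
time: 15.65
eef_pos: [0.4734, 0.319, 0.2754]
orientation: [2.153, 2.288, 0.001]
ft_force: [0.3, 0.3, -1.2]
gripper_width: 0.0574
grasp_force: 44.2
```

Call:
step_arm:
  increments:
    - [[0, 0, 0], [0, 0, -0.05], 1]
    - [[0, 0, 0], [0, 0, -0.05], 1]
    - [[0, 0, 0], [0, 0, 0], 1]

```text
time: 16.02
eef_pos: [0.4734, 0.319, 0.2745]
orientation: [-2.153, -2.288, -0.0]
ft_force: [-1.3, -1.1, 1.3]
gripper_width: 0.0573
grasp_force: 44.3
```

Call:
step_arm:
  increments:
    - [[0, 0, 0], [0, 0, 0.2], 1]
    - [[0, 0, 0], [0, -0.07, 0], 1]
    - [[0, 0, 0], [0, 0, -0.1], 1]
    - [[0, 0, 0], [0, 0, -0.1], 1]
    - [[0, 0, 0], [0, 0, -0.03], 1]
    - [[0, 0, 0], [0, 0, 0], 1]
    - [[0, 0, 0], [0, 0, 0], 1]

```text
time: 16.9
eef_pos: [0.4733, 0.3182, 0.2744]
orientation: [-2.153, -2.288, 0.0]
ft_force: [-1.7, -1.1, 5.6]
gripper_width: 0.0572
grasp_force: 44.9
```

Call:
step_arm:
  increments:
    - [[0, 0, 0], [0, 0, -0.05], 1]
    - [[0, 0, 0], [0, 0, 0], 1]

```text
time: 17.15
eef_pos: [0.4733, 0.3183, 0.2744]
orientation: [-2.153, -2.288, 0.001]
ft_force: [-2.1, -2.3, 8.1]
gripper_width: 0.0574
grasp_force: 45.4
```

Contact is made; releasing and lifting clear.

Call:
step_arm:
  increments:
    - [[0, 0, 0], [0, 0, 0.05], 0.2]
    - [[0, 0, 0], [0, 0, 0], 0.2]
    - [[0, 0, 0], [0, 0, 0], 0.2]
    - [[0, 0, 0], [0, 0, 1], 0.2]
    - [[0, 0, 0], [0, 0, 2], 0.2]
    - [[0, 0, 0], [0, 0, 4], 0.2]
    - [[0, 0, 0], [0, 0, 3], 0.2]

```text
time: 18.02
eef_pos: [0.4736, 0.3184, 0.3761]
orientation: [2.153, 2.287, 0.003]
ft_force: [0.5, -0.0, 0.2]
gripper_width: 0.0685
grasp_force: 0.0
```

Call:
step_arm:
  increments:
    - [[0, 0, -9.68], [1.54, -4.61, 0], 0.18]
    - [[0, 0, -9.68], [1.54, -4.61, 0], 0.18]
    - [[0, 0, -9.68], [1.54, -4.61, 0], 0.18]
    - [[0, 0, -9.68], [1.54, -4.61, 0], 0.18]
    - [[0, 0, -9.68], [1.54, -4.61, 0], 0.18]
    - [[0, 0, -9.7], [1.55, -4.6, 0], 0.18]
    - [[0, 0, 0], [0, 0, 0], 0.18]

```text
time: 18.9
eef_pos: [0.5668, 0.0388, 0.3748]
orientation: [2.994, 0.947, 0.003]
ft_force: [-0.8, 0.4, 0.4]
gripper_width: 0.0699
grasp_force: 0.0
```

```bash
cat > col.py <<'E'
from h import *
import sys
z=float(sys.argv[1])
im,D=shot('top');b,_=shot('scene')
for n in('top','scene'):
    d=np.load(f'last_{n}.npz')['d'];v,u=np.nonzero(d>0)
    c=cam(n);K=np.array(c['K']);R=np.array(c['R']);t=np.array(c['t']).ravel()
    x=cv2.undistortPoints(np.c_[u,v].astype(float)[:,None],K,np.array([c['k1'],0,0,0]))[:,0]
    P=((np.c_[x,np.ones(len(x))]*d[v,u][:,None]-t)@R)*1000
    m=(abs(P[:,0]-473)<60)&(abs(P[:,1]-317)<45)&(abs(P[:,2]-z*1000)<9)
    Q=P[m];print(n,m.sum(),Q.mean(0),cv2.minAreaRect(Q[:,:2].astype(np.float32)))
a=im[180:260,88:178];o=np.zeros((600,800,3),np.uint8)
o[:400,:450]=cv2.resize(a,None,fx=5,fy=5,interpolation=cv2.INTER_CUBIC)
o[:600,450:]=cv2.resize(b[100:220,385:455],(350,600),interpolation=cv2.INTER_CUBIC)
cv2.imwrite(sys.argv[2],o)
E
python3 col.py .13 pics/c2.png; python3 -c "
from h import *
s=status.sense();print(s['eef_pos'],s['orientation'])
im=np.load('last_top.npz')['im'].astype(float).mean(2)
print(np.round(im[207:226:6,138:158]).astype(int))"
```

```text
top 602 [471.73238904 316.94608081 130.28898884] ((471.35321044921875, 317.7380065917969), (58.282955169677734, 45.7381706237793), 3.919548273086548)
scene 404 [479.00558747 318.40690143 129.6593127 ] ((474.3777770996094, 320.62847900390625), (61.27272033691406, 47.5870475769043), 3.7151217460632324)
[0.56583227 0.04145047 0.37424476] [-2.99277999e+00 -9.53508059e-01 -5.40116756e-04]
[[229 229 231 230 231 229 216 170 108  67  70  70  72  75  87 134 184 210
  217 216]
 [206 216 226 229 231 230 221 185 123  72  59  59  64  78  81 101 154 194
  213 217]
 [206 212 222 227 230 230 227 207 162 104  72  69  72  80  85  81 125 185
  208 215]
 [220 223 226 229 230 230 229 220 181 119  68  61  63  93 126 116 100 139
  187 213]]
```

View pics/c2.png

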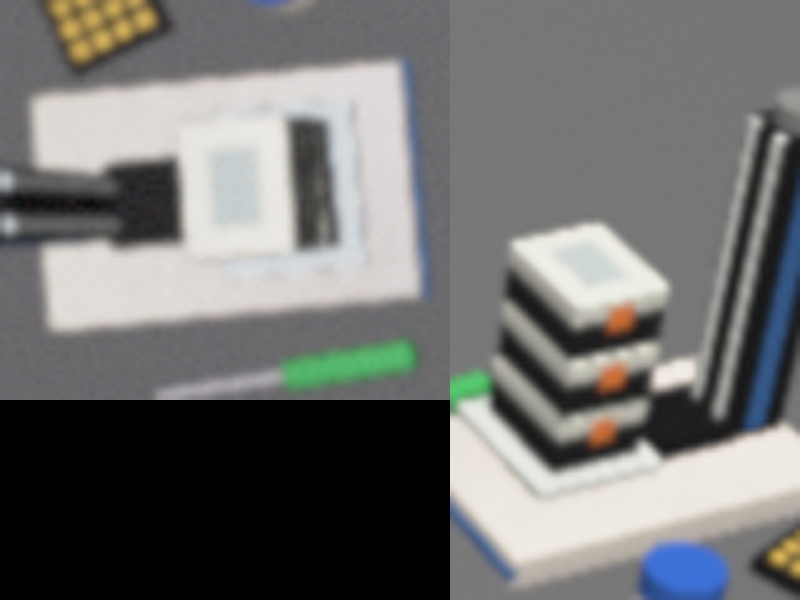

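Case B stands squarely on the column (right half, three aligned lids), about 1.2 mm off the former top case. Next is case A.

Call:
step_arm:
  increments:
    - [[0, 0, 0], [0, 0, -5], 0.18]
    - [[0, 0, 0], [0, 0, -5], 0.18]
    - [[0, 0, 0], [0, 0, -5], 0.18]
    - [[0, 0, 0], [0, 0, -3], 0.18]
    - [[0, 0, 0], [0, 0, -1.1], 0.18]
    - [[0, 0, 0], [0, 0, 0], 0.18]
    - [[0, 0, 0], [0, 0, 0], 1]
    - [[0, 0, 0], [0, 0, 0], 1]
    - [[0, 0, 0], [0, 0, 0], 1]
    - [[0, 0, 0], [0, 0, 0], 1]
  force: 40

```text
time: 20.25
eef_pos: [0.5669, 0.0418, 0.1847]
orientation: [2.992, 0.954, 0.005]
ft_force: [-0.6, 1.6, 6.7]
gripper_width: 0.057
grasp_force: 45.7
```

Call:
step_arm:
  increments:
    - [[0, 0, 0], [0, 0, 3], 1]
    - [[0, 0, 0], [0, 0, 3], 1]
    - [[0, 0, 8.3], [-2.23, -4.95, 0], 1]
    - [[0, 0, 8.3], [-2.23, -4.95, 0], 1]
    - [[0, 0, 8.3], [-2.23, -4.95, 0], 1]
    - [[0, 0, 8.3], [-2.23, -4.95, 0], 1]
    - [[0, 0, 8.3], [-2.23, -4.95, 0], 1]
    - [[0, 0, 8.3], [-2.23, -4.95, 0], 1]
    - [[0, 0, 8.3], [-2.23, -4.95, 0], 1]
    - [[0, 0, 0], [0, 0, 0], 1]

```text
time: 21.5
eef_pos: [0.4083, -0.308, 0.2433]
orientation: [2.158, 2.281, -0.001]
ft_force: [0.6, 0.5, -1.2]
gripper_width: 0.0571
grasp_force: 44.9
```

Call:
step_arm:
  increments:
    - [[0, 0, 0], [0, 0, -2], 1]
    - [[0, 0, 0], [0, 0, -1.5], 1]
    - [[0, 0, 0], [0, 0, -0.5], 1]
    - [[0, 0, 0], [0, 0, -0.3], 1]
    - [[0, 0, 0], [0, 0, -0.1], 1]
    - [[0, 0, 0], [0, 0, -0.1], 1]
    - [[0, 0, 0], [0, 0, 0], 1]
    - [[0, 0, 0], [0, 0, 0], 1]

```text
time: 22.5
eef_pos: [0.4098, -0.3049, 0.1981]
orientation: [2.153, 2.287, -0.0]
ft_force: [-0.3, 0.4, -1.2]
gripper_width: 0.0569
grasp_force: 44.8
```

Call:
step_arm:
  increments:
    - [[0, 0, 0], [0, 0, -0.1], 1]
    - [[0, 0, 0], [0, 0, -0.07], 1]
    - [[0, 0, 0], [0, 0, 0], 1]
    - [[0, 0, 0], [0, 0, 0], 1]

```text
time: 23.0
eef_pos: [0.4099, -0.305, 0.1977]
orientation: [-2.153, -2.288, 0.0]
ft_force: [-3.2, 2.1, 9.8]
gripper_width: 0.0569
grasp_force: 46.1
```

Call:
step_arm:
  increments:
    - [[0, 0, 0], [0, 0, -0.07], 1]
    - [[0, 0, 0], [0, 0, 0], 1]
    - [[0, 0, 0], [0, 0, 0], 1]

```text
time: 23.38
eef_pos: [0.41, -0.3051, 0.1977]
orientation: [-2.153, -2.287, 0.0]
ft_force: [-4.8, 3.3, 14.8]
gripper_width: 0.0568
grasp_force: 46.7
```

Call:
step_arm:
  increments:
    - [[0, 0, 0], [0, 0, 0], 0.22]
    - [[0, 0, 0], [0, 0, 0], 0.22]
    - [[0, 0, 0], [0, 0, 0], 0.22]
    - [[0, 0, 0], [0, 0, -0.2], 0.22]
    - [[0, 0, 0], [0, 0, -0.2], 0.22]
    - [[0, 0, 0], [0, 0, -0.22], 0.22]
    - [[0, 0, 0], [0, 0, 0], 0.22]

```text
time: 24.25
eef_pos: [0.4096, -0.3046, 0.1889]
orientation: [-2.153, -2.287, 0.0]
ft_force: [-0.5, 0.3, 0.3]
gripper_width: 0.0667
grasp_force: 0.0
```

Run:
```python
from h import *
s=status.sense();print(s['eef_pos'],s['ft_force'],s['gripper_width'])
a,d=shot('top');im=a.astype(float).mean(2)
# left edge of the lid in the lane (visible +y side), rows
old=np.round(im[226:252:4,400:420]).astype(int);print(old)
for v in(226,238,250):print([np.round(world('top',u,v,z=.045)[:2]*1000,1) for u in(408,409,410)])
```

```text
[ 0.40958911 -0.30462641  0.18894049] [-0.5339223   0.32842223  0.30685777] 0.06673580313592953
[[190 189 189 188 188 188 182 167 159 159 172 187 193 199 200 192 166 116
   67  46]
 [191 191 191 192 187 183 170 129  89 108 178 223 233 234 233 231 223 193
  128  69]
 [189 190 191 191 189 189 185 157 109  98 155 210 228 231 232 226 205 161
   98  49]
 [190 194 192 193 190 190 186 164 119  86 119 184 225 231 232 225 191 126
   60  33]
 [192 193 194 191 190 189 180 161 124  86 110 171 218 230 230 224 193 127
   61  34]
 [168 184 191 195 195 192 190 181 159 110  91 138 194 223 230 230 221 190
  128  69]
 [178 189 195 196 193 193 193 190 170 136 101 121 180 218 229 227 225 223
  208 165]]
[array([ 438.4, -278.1]), array([ 438.3, -280.4]), array([ 438.2, -282.8])]
[array([ 411.2, -277.2]), array([ 411.1, -279.5]), array([ 411. , -281.8])]
[array([ 384. , -276.3]), array([ 384. , -278.6]), array([ 383.9, -280.9])]
```

Call:
step_arm:
  increments:
    - [[0, 0, 0], [0.5, 0.1, 0], 0.22]
    - [[0, 0, 0], [1.2, 0.07, 0], 0.22]
    - [[0, 0, 0], [1.2, 0.07, 0], 0.22]
    - [[0, 0, 0], [1.2, 0.07, 0], 0.22]
    - [[0, 0, 0], [1.2, 0.08, 0], 0.22]
    - [[0, 0, 0], [1.2, 0.07, 0], 0.22]
    - [[0, 0, 0], [1.2, 0.07, 0], 0.22]
    - [[0, 0, 0], [1.2, 0.08, 0], 0.22]
    - [[0, 0, 0], [1.2, 0.07, 0], 0.22]
    - [[0, 0, 0], [0, 0, 0], 0.22]

```text
time: 25.55
eef_pos: [0.512, -0.2981, 0.1896]
orientation: [2.151, 2.287, 0.001]
ft_force: [0.7, -0.1, -0.8]
gripper_width: 0.0668
grasp_force: 0.0
```

Call:
step_arm:
  increments:
    - [[0, 0, 0], [0.3, 0.02, 0], 0.22]
    - [[0, 0, 0], [0.3, 0.02, 0], 0.22]
    - [[0, 0, 0], [0.2, 0.01, 0], 0.22]
    - [[0, 0, 0], [0.2, 0.01, 0], 0.22]
    - [[0, 0, 0], [0.2, 0.02, 0], 0.22]
    - [[0, 0, 0], [0.15, 0, 0], 0.22]
    - [[0, 0, 0], [0, 0, 0], 0.22]

```text
time: 26.42
eef_pos: [0.5244, -0.2972, 0.1894]
orientation: [2.153, 2.287, 0.0]
ft_force: [0.2, -0.2, -0.4]
gripper_width: 0.0665
grasp_force: 0.0
```

Call:
step_arm:
  increments:
    - [[0, 0, 0], [0.1, 0, 0], 0.22]
    - [[0, 0, 0], [0.1, 0.01, 0], 0.22]
    - [[0, 0, 0], [0, 0, 0], 0.22]

```text
time: 26.8
eef_pos: [0.5263, -0.2971, 0.1893]
orientation: [2.153, 2.288, 0.0]
ft_force: [-0.7, -0.2, 0.4]
gripper_width: 0.0667
grasp_force: 0.2
```

Call:
step_arm:
  increments:
    - [[0, 0, 0], [0.1, 0.01, 0], 0.22]
    - [[0, 0, 0], [0, 0, 0], 0.22]

```text
time: 27.05
eef_pos: [0.5271, -0.2969, 0.1892]
orientation: [-2.153, -2.287, 0.0]
ft_force: [0.0, 0.7, 0.2]
gripper_width: 0.0665
grasp_force: 0.6
```

Call:
step_arm:
  increments:
    - [[0, 0, 0], [0.1, 0, 0], 0.22]
    - [[0, 0, 0], [0, 0, 0], 0.22]

```text
time: 27.3
eef_pos: [0.5275, -0.297, 0.1892]
orientation: [-2.151, -2.286, 0.002]
ft_force: [-5.0, -0.4, 2.9]
gripper_width: 0.0665
grasp_force: 2.5
```

Run:
```python
from h import *
s=status.sense();print(s['eef_pos'],s['ft_force'],s['gripper_width'])
a,d=shot('scene');b=np.load('last_top.npz')['im']
c,_=shot('top')
o=np.zeros((600,800,3),np.uint8)
o[:600,:400]=cv2.resize(c[150:270,375:455],(400,600),interpolation=cv2.INTER_CUBIC)
o[:500,400:]=cv2.resize(a[190:315,80:180],(400,500),interpolation=cv2.INTER_CUBIC)
cv2.imwrite('pics/g3.png',o)
```

```text
[ 0.52753212 -0.29697707  0.18915567] [-4.9991984  -0.42066411  2.87690969] 0.0665027871728368
```

Call:
step_arm:
  increments:
    - [[0, 0, 0], [0.08, 0, 0], 0.22]
    - [[0, 0, 0], [0.05, 0, 0], 0.22]
    - [[0, 0, 0], [0, 0, 0], 0.22]

```text
time: 27.78
eef_pos: [0.528, -0.297, 0.1891]
orientation: [-2.149, -2.285, 0.004]
ft_force: [-8.0, -1.6, 5.0]
gripper_width: 0.0666
grasp_force: 4.0
```

Call:
step_arm:
  increments:
    - [[0, 0, 0], [-0.3, -0.02, 0], 0.22]
    - [[0, 0, 0], [-0.32, -0.02, 0], 0.22]
    - [[0, 0, 0], [0, 0, 0], 1]
    - [[0, 0, 0], [0, 0, 0], 1]
    - [[0, 0, 0], [0, 0, 0], 1]
    - [[0, 0, 0], [0, 0, 0], 1]
    - [[0, 0, 0], [0, 0, 1], 1]
    - [[0, 0, 0], [0, 0, 4.5], 1]
    - [[0, 0, 0], [0, 0, 4.5], 1]
    - [[0, 0, 0], [0, 0, 4.5], 1]
  force: 40

```text
time: 29.02
eef_pos: [0.5238, -0.2971, 0.336]
orientation: [2.152, 2.286, 0.002]
ft_force: [0.1, 0.2, -1.3]
gripper_width: 0.0572
grasp_force: 44.1
```

Call:
step_arm:
  increments:
    - [[0, 0, 0], [-0.49, 3, 0], 1]
    - [[0, 0, 0], [-0.49, 6.1, 0], 1]
    - [[0, 0, 0], [-0.49, 6.1, 0], 1]
    - [[0, 0, 0], [-0.49, 6.1, 0], 1]
    - [[0, 0, 0], [-0.49, 6.1, 0], 1]
    - [[0, 0, 0], [-0.49, 6.1, 0], 1]
    - [[0, 0, 0], [-0.49, 6.1, 0], 1]
    - [[0, 0, 0], [-0.49, 6.1, 0], 1]
    - [[0, 0, 0], [-0.49, 6.1, 0], 1]
    - [[0, 0, 0], [-0.48, 6.1, 0], 1]

```text
time: 30.28
eef_pos: [0.4742, 0.2843, 0.335]
orientation: [2.153, 2.288, 0.005]
ft_force: [0.5, -0.2, -0.5]
gripper_width: 0.0577
grasp_force: 44.2
```

Call:
step_arm:
  increments:
    - [[0, 0, 0], [0, 2.2, 0], 1]
    - [[0, 0, 0], [0, 1.56, 0], 1]
    - [[0, 0, 0], [0, 0, 0], 1]
    - [[0, 0, 0], [0, 0, 0], 1]
    - [[0, 0, 0], [0, 0, 0], 1]
    - [[0, 0, 0], [0, 0, 0], 1]
    - [[0, 0, 0], [0, 0, 0], 1]

```text
time: 31.15
eef_pos: [0.4746, 0.3188, 0.3343]
orientation: [2.154, 2.287, -0.0]
ft_force: [0.4, -1.2, -0.7]
gripper_width: 0.0573
grasp_force: 44.2
```

Run:
```python
from h import *
s=status.sense();print(s['eef_pos'],s['ft_force'],s['orientation'])
a,d=shot('top');im=a.astype(float).mean(2)
print(np.round(im[207:226:3,136:158]).astype(int))
for z in(.19,.13):
  for u in(142,144,146,148):print(z,u,np.round(world('top',u,216.5,z=z)[:2]*1000,1))
for u in(139,140,141,142):print(u,np.round(im[195:208,u]).astype(int),np.round(im[224:240,u]).astype(int))
print(world('top',141,216,z=.19),world('top',141,217,z=.19))
```

```text
[0.47456743 0.31876256 0.3343074 ] [ 0.3514693  -1.17121481 -0.74279625] [ 2.15403281e+00  2.28681420e+00 -1.97551890e-05]
[[226 214 173 119 102 148 201 219 209 166 107  71  68  68  70  76  85 129
  179 204 211 211]
 [226 218 178 120  88 134 192 219 215 172 111  63  62  58  52  67  75 118
  174 204 212 215]
 [226 220 191 132  87 121 187 218 216 181 124  70  56  52  57  75  78 102
  153 191 210 213]
 [226 222 201 150 101 118 183 217 220 190 134  86  65  65  76  91  89  93
  133 181 206 212]
 [227 223 209 167 112 109 160 206 218 204 158 100  67  70  69  80  84  82
  124 175 203 211]
 [226 224 217 182 122  93 140 195 219 214 171 112  70  69  66  76  95  93
  105 154 193 209]
 [227 226 218 183 129  90 128 189 218 215 174 116  69  62  65  88 122 111
   98 135 183 207]]
0.19 142 [471.7 288.1]
0.19 144 [471.6 284.1]
0.19 146 [471.5 280.1]
0.19 148 [471.4 276.1]
0.13 142 [472.9 302.4]
0.13 144 [472.8 298.2]
0.13 146 [472.7 294. ]
0.13 148 [472.6 289.7]
139 [191 213 216 216 212 196 164 122 105 111 113 117 119] [181 183 188 190 187 173 168 189 208 216 214 213 211 211 212 212]
140 [193 210 214 215 211 198 160 129 113 107 107 101 102] [124 129 129 131 139 143 156 183 206 213 213 208 208 211 212 212]
141 [192 211 216 215 212 200 178 165 167 168 162 156 148] [ 91  90  90  93 100 121 149 183 205 213 206 206 208 210 213 212]
142 [192 210 215 215 213 206 197 196 207 211 209 204 201] [134 128 126 123 125 139 156 183 205 211 203 200 206 212 211 210]
[0.47270657 0.29010281 0.19      ] [0.47072124 0.29012995 0.19      ]
```

Call:
step_arm:
  increments:
    - [[0, 0, 0], [0, 0.04, -1], 1]
    - [[0, 0, 0], [0, 0, -1], 1]
    - [[0, 0, 0], [0, 0, -0.5], 1]
    - [[0, 0, 0], [0, 0, -0.2], 1]
    - [[0, 0, 0], [0, 0, -0.1], 1]
    - [[0, 0, 0], [0, 0, -0.1], 1]
    - [[0, 0, 0], [0, 0, 0], 1]
    - [[0, 0, 0], [0, 0, 0], 1]

```text
time: 32.2
eef_pos: [0.4745, 0.3197, 0.3055]
orientation: [2.153, 2.288, 0.001]
ft_force: [-0.1, -1.1, -0.9]
gripper_width: 0.0573
grasp_force: 44.2
```

Call:
step_arm:
  increments:
    - [[0, 0, 0], [0, 0, -0.05], 1]
    - [[0, 0, 0], [0, 0, -0.05], 1]
    - [[0, 0, 0], [0, 0, -0.03], 1]
    - [[0, 0, 0], [0, 0, 0], 1]
    - [[0, 0, 0], [0, 0, 0], 1]

```text
time: 32.83
eef_pos: [0.4745, 0.3197, 0.3046]
orientation: [-2.153, -2.288, -0.0]
ft_force: [-1.7, -1.3, 5.8]
gripper_width: 0.0572
grasp_force: 44.8
```

Touching; releasing and lifting clear.

Call:
step_arm:
  increments:
    - [[0, 0, 0], [0, 0, 0.03], 0.2]
    - [[0, 0, 0], [0, 0, 0], 0.2]
    - [[0, 0, 0], [0, 0, 0], 0.2]
    - [[0, 0, 0], [0, 0, 1], 0.2]
    - [[0, 0, 0], [0, 0, 2], 0.2]
    - [[0, 0, 0], [0, 0, 4], 0.2]
    - [[0, 0, 0], [0, 0, 3], 0.2]

```text
time: 33.7
eef_pos: [0.4747, 0.3198, 0.4067]
orientation: [2.153, 2.287, 0.004]
ft_force: [0.1, -0.0, 0.3]
gripper_width: 0.0683
grasp_force: 0.0
```

Call:
step_arm:
  increments:
    - [[0, 0, 0], [0, -4, 0], 0.2]
    - [[0, 0, 0], [0, -6, 0], 0.2]
    - [[0, 0, 0], [0, -6, 0], 0.2]
    - [[0, 0, 0], [0, -6, 0], 0.2]
    - [[0, 0, 0], [0, -5, 0], 0.2]
    - [[0, 0, 0], [0, 0, 0], 0.2]
    - [[0, 0, 0], [0, 0, 0], 0.2]
    - [[0, 0, 0], [0, 0, 0], 0.2]

```text
time: 34.7
eef_pos: [0.4745, 0.0507, 0.4045]
orientation: [-2.151, -2.289, -0.001]
ft_force: [1.0, 0.1, 0.0]
gripper_width: 0.0683
grasp_force: 0.0
```

```bash
python3 col.py .16 pics/c3.png; python3 -c "
from h import *
s=status.sense();print(s['eef_pos'],s['joint_vel'])"
```

```text
top 635 [472.93758588 317.91579688 160.31582816] ((472.8052978515625, 319.0054931640625), (58.149044036865234, 46.468605041503906), 3.0651819705963135)
scene 409 [480.75449507 319.44842329 159.70938724] ((476.0969543457031, 321.5177001953125), (61.0917854309082, 51.136878967285156), 4.392599582672119)
[0.4744151  0.05081097 0.40427561] [-1.40793497e-03  1.71125821e-03  1.24480628e-03 -3.01294183e-03
 -6.75259365e-04  4.51309022e-05]
```

View pics/c3.png

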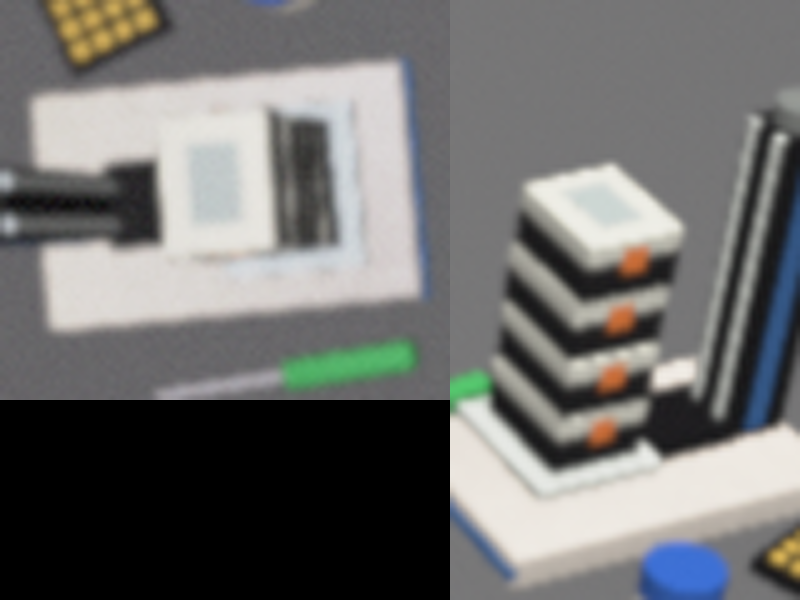

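The picture shows four aligned cases, with the top lid within about 1 mm of the original column. Handing in.

```bash
python3 -c "
from rig import workorder
print(workorder.hand_in())"
```

```text
the job is handed in; nothing more can be done
None
```

Both cases went through the Go gap, were stopped by the No-go gap at about 8 N or less, and stand squarely on the column about 1 mm off its former top case; the job is handed in, but no verdict came back.

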